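Fill and spray the ring posts on the indexing turntable

TASK

Stand a spare ring post in every empty pocket of the indexing turntable. Then pull the sprung plunger up, swing the table until the plunger drops fully home in the left slot and press the spray cap right down and let it up; do the same at the right slot, spraying only with the plunger home, and finally park the table with the plunger home in the middle slot, all five pockets filled with upright posts. Leave the spool, hammer and dish alone.

Things in the scene. Friction and masses are not known exactly. Their poses are not given: they have to be found in the camera images.
- head (a joint): angle (rad) of the round aluminium table (210 mm across, 0.12 N m of friction) on its fixed base. 0 = plunger at the middle slot; positive = plunger swung to the LEFT as seen from the robot (clockwise from above). Slots: left +0.9, middle 0, right -0.9; ends at +-0.99. It carries five pockets and the plunger, and starts with the plunger home in the middle slot.
- plunger_knob (a point): point to grip on the black plunger knob: upright cylinder 30 mm across, 38 mm high; the point is 12 mm below its top, 104 mm above the bench when home, 122 mm from the turning axis, between pocket3 and pocket4. The collar under it reaches 71 mm above the bench. The knob spins freely on its own axis, so the gripper need not turn while it swings the table. Pull up, swing, let go.
- plunger (a joint): lift of the sprung plunger (m): 0 = fully home in a slot, about 0.012 = tip resting on the sector plate between slots, 0.024 = end of travel. Raise it 0.014 or more to swing. Spring 3 N when home, 6 N at 0.02. The slots are 16 mm wide, the pin 10 mm: let go within 2 mm of a slot's centre and the spring drives it home.
- table_base: fixed base of the turntable with the steel sector plate (top 48 mm above the bench, 30 mm wide, three slots at the stops) in front of the round table. Origin on the turning axis at bench height; its -x axis points from the turning axis to the middle slot (towards the robot, give or take 0.3 rad).
- spray_cap (a joint): travel (m) of the sprung white cap of the spray bottle: 0 = up, 0.008 = right down. Spring 3 N when up, 7 N right down.
- cap_top (a point): centre of the top of the white spray cap, 34 mm across, 160 mm above the bench when up; pressed straight down. The amber bottle (64 mm across, on a 95 mm square foot) is fixed to the bench on the robot's left, its nozzle towards the turntable.
- steel_plate: fixed steel plate, 300 x 100 x 5 mm, on the robot's right, where the spare posts stand. Origin at the centre of its underside, x along its length.
- spool: bystander: thread spool, 44 mm across, 52 mm high, origin at its underside. Leave alone.
- hammer: bystander: small hammer 220 mm long lying beyond the turntable, origin at the middle of its underside. Leave alone.
- stone_dish: bystander: white shallow dish, 120 mm across, 25 mm high, beyond the turntable, origin at its underside. Leave alone.
- pocket1 (a point): centre of the floor of pocket 1, far middle as seen from the robot when the plunger is in the middle slot: a square cup 52 mm wide inside, 60 mm outside, walls 14 mm high, floor 52.5 mm above the bench, 75 mm from the turning axis; one face of the cup looks to the axis. It turns with the table.
- pocket2 (a point): centre of the floor of pocket 2, far left as seen from the robot when the plunger is in the middle slot: a square cup 52 mm wide inside, 60 mm outside, walls 14 mm high, floor 52.5 mm above the bench, 75 mm from the turning axis; one face of the cup looks to the axis. It turns with the table.
- pocket3 (a point): centre of the floor of pocket 3, near left as seen from the robot when the plunger is in the middle slot: a square cup 52 mm wide inside, 60 mm outside, walls 14 mm high, floor 52.5 mm above the bench, 75 mm from the turning axis; one face of the cup looks to the axis. It turns with the table.
- pocket4 (a point): centre of the floor of pocket 4, near right as seen from the robot when the plunger is in the middle slot: a square cup 52 mm wide inside, 60 mm outside, walls 14 mm high, floor 52.5 mm above the bench, 75 mm from the turning axis; one face of the cup looks to the axis. It turns with the table.
- pocket5 (a point): centre of the floor of pocket 5, far right as seen from the robot when the plunger is in the middle slot: a square cup 52 mm wide inside, 60 mm outside, walls 14 mm high, floor 52.5 mm above the bench, 75 mm from the turning axis; one face of the cup looks to the axis. It turns with the table.
- post1: turned pale-wood ring post with a gold-coloured ring at the stem's root: round foot 44 mm across, 13 mm thick, stem 26 mm across, 83 mm high in all, 140 g; origin at the centre of its underside, z along the stem. Grip the stem from above, about 62 mm above the underside. If present, stands in pocket 1 at the start.
- post2: turned pale-wood ring post with a gold-coloured ring at the stem's root: round foot 44 mm across, 13 mm thick, stem 26 mm across, 83 mm high in all, 140 g; origin at the centre of its underside, z along the stem. Grip the stem from above, about 62 mm above the underside. If present, stands in pocket 2 at the start.
- post3: turned pale-wood ring post with a gold-coloured ring at the stem's root: round foot 44 mm across, 13 mm thick, stem 26 mm across, 83 mm high in all, 140 g; origin at the centre of its underside, z along the stem. Grip the stem from above, about 62 mm above the underside. If present, stands in pocket 3 at the start.
- post4: turned pale-wood ring post with a gold-coloured ring at the stem's root: round foot 44 mm across, 13 mm thick, stem 26 mm across, 83 mm high in all, 140 g; origin at the centre of its underside, z along the stem. Grip the stem from above, about 62 mm above the underside. If present, stands in pocket 4 at the start.
- post5: turned pale-wood ring post with a gold-coloured ring at the stem's root: round foot 44 mm across, 13 mm thick, stem 26 mm across, 83 mm high in all, 140 g; origin at the centre of its underside, z along the stem. Grip the stem from above, about 62 mm above the underside. If present, stands in pocket 5 at the start.
- post6: turned pale-wood ring post with a gold-coloured ring at the stem's root: round foot 44 mm across, 13 mm thick, stem 26 mm across, 83 mm high in all, 140 g; origin at the centre of its underside, z along the stem. Grip the stem from above, about 62 mm above the underside. Spare, standing on the steel plate at the start.
- post7: turned pale-wood ring post with a gold-coloured ring at the stem's root: round foot 44 mm across, 13 mm thick, stem 26 mm across, 83 mm high in all, 140 g; origin at the centre of its underside, z along the stem. Grip the stem from above, about 62 mm above the underside. Spare, standing on the steel plate at the start.
- post8: turned pale-wood ring post with a gold-coloured ring at the stem's root: round foot 44 mm across, 13 mm thick, stem 26 mm across, 83 mm high in all, 140 g; origin at the centre of its underside, z along the stem. Grip the stem from above, about 62 mm above the underside. Spare, standing on the steel plate at the start.
- post9: turned pale-wood ring post with a gold-coloured ring at the stem's root: round foot 44 mm across, 13 mm thick, stem 26 mm across, 83 mm high in all, 140 g; origin at the centre of its underside, z along the stem. Grip the stem from above, about 62 mm above the underside. Spare, standing on the steel plate at the start.
Things that resemble listed ones, but are neither listed nor needed, are in the scene too. What is shaped like the post8 but purple or red is not meant.

How it is judged (in metres and radians):
On the way, in this order (a step that is already met when the one before it is completed fails the run):
1. every pocket holds an upright post (((distance between post1 and pocket1 below 0.01 m and angle between post1's own z axis and vertical below 0.12 rad) or (distance between post2 and pocket1 below 0.01 m and angle between post2's own z axis and vertical below 0.12 rad) or (distance between post3 and pocket1 below 0.01 m and angle between post3's own z axis and vertical below 0.12 rad) or (distance between post4 and pocket1 below 0.01 m and angle between post4's own z axis and vertical below 0.12 rad) or (distance between post5 and pocket1 below 0.01 m and angle between post5's own z axis and vertical below 0.12 rad) or (distance between post6 and pocket1 below 0.01 m and angle between post6's own z axis and vertical below 0.12 rad) or (distance between post7 and pocket1 below 0.01 m and angle between post7's own z axis and vertical below 0.12 rad) or (distance between post8 and pocket1 below 0.01 m and angle between post8's own z axis and vertical below 0.12 rad) or (distance between post9 and pocket1 below 0.01 m and angle between post9's own z axis and vertical below 0.12 rad)) and ((distance between post1 and pocket2 below 0.01 m and angle between post1's own z axis and vertical below 0.12 rad) or (distance between post2 and pocket2 below 0.01 m and angle between post2's own z axis and vertical below 0.12 rad) or (distance between post3 and pocket2 below 0.01 m and angle between post3's own z axis and vertical below 0.12 rad) or (distance between post4 and pocket2 below 0.01 m and angle between post4's own z axis and vertical below 0.12 rad) or (distance between post5 and pocket2 below 0.01 m and angle between post5's own z axis and vertical below 0.12 rad) or (distance between post6 and pocket2 below 0.01 m and angle between post6's own z axis and vertical below 0.12 rad) or (distance between post7 and pocket2 below 0.01 m and angle between post7's own z axis and vertical below 0.12 rad) or (distance between post8 and pocket2 below 0.01 m and angle between post8's own z axis and vertical below 0.12 rad) or (distance between post9 and pocket2 below 0.01 m and angle between post9's own z axis and vertical below 0.12 rad)) and ((distance between post1 and pocket3 below 0.01 m and angle between post1's own z axis and vertical below 0.12 rad) or (distance between post2 and pocket3 below 0.01 m and angle between post2's own z axis and vertical below 0.12 rad) or (distance between post3 and pocket3 below 0.01 m and angle between post3's own z axis and vertical below 0.12 rad) or (distance between post4 and pocket3 below 0.01 m and angle between post4's own z axis and vertical below 0.12 rad) or (distance between post5 and pocket3 below 0.01 m and angle between post5's own z axis and vertical below 0.12 rad) or (distance between post6 and pocket3 below 0.01 m and angle between post6's own z axis and vertical below 0.12 rad) or (distance between post7 and pocket3 below 0.01 m and angle between post7's own z axis and vertical below 0.12 rad) or (distance between post8 and pocket3 below 0.01 m and angle between post8's own z axis and vertical below 0.12 rad) or (distance between post9 and pocket3 below 0.01 m and angle between post9's own z axis and vertical below 0.12 rad)) and ((distance between post1 and pocket4 below 0.01 m and angle between post1's own z axis and vertical below 0.12 rad) or (distance between post2 and pocket4 below 0.01 m and angle between post2's own z axis and vertical below 0.12 rad) or (distance between post3 and pocket4 below 0.01 m and angle between post3's own z axis and vertical below 0.12 rad) or (distance between post4 and pocket4 below 0.01 m and angle between post4's own z axis and vertical below 0.12 rad) or (distance between post5 and pocket4 below 0.01 m and angle between post5's own z axis and vertical below 0.12 rad) or (distance between post6 and pocket4 below 0.01 m and angle between post6's own z axis and vertical below 0.12 rad) or (distance between post7 and pocket4 below 0.01 m and angle between post7's own z axis and vertical below 0.12 rad) or (distance between post8 and pocket4 below 0.01 m and angle between post8's own z axis and vertical below 0.12 rad) or (distance between post9 and pocket4 below 0.01 m and angle between post9's own z axis and vertical below 0.12 rad)) and ((distance between post1 and pocket5 below 0.01 m and angle between post1's own z axis and vertical below 0.12 rad) or (distance between post2 and pocket5 below 0.01 m and angle between post2's own z axis and vertical below 0.12 rad) or (distance between post3 and pocket5 below 0.01 m and angle between post3's own z axis and vertical below 0.12 rad) or (distance between post4 and pocket5 below 0.01 m and angle between post4's own z axis and vertical below 0.12 rad) or (distance between post5 and pocket5 below 0.01 m and angle between post5's own z axis and vertical below 0.12 rad) or (distance between post6 and pocket5 below 0.01 m and angle between post6's own z axis and vertical below 0.12 rad) or (distance between post7 and pocket5 below 0.01 m and angle between post7's own z axis and vertical below 0.12 rad) or (distance between post8 and pocket5 below 0.01 m and angle between post8's own z axis and vertical below 0.12 rad) or (distance between post9 and pocket5 below 0.01 m and angle between post9's own z axis and vertical below 0.12 rad))), for 0.3 s.
2. plunger home in the left slot (value of joint head between 0.84 and 0.96 rad and value of joint plunger below 0.003 m), for 0.2 s.
3. spray cap pressed right down, plunger home in the left slot (all of step 2 and value of joint spray_cap above 0.0055 m), for 0.05 s.
4. spray cap up again (value of joint spray_cap below 0.002 m), for 0.1 s.
5. plunger home in the right slot (value of joint head between -0.96 and -0.84 rad and value of joint plunger below 0.003 m), for 0.2 s.
6. spray cap pressed right down, plunger home in the right slot (all of step 5 and value of joint spray_cap above 0.0055 m), for 0.05 s.
7. spray cap up again (value of joint spray_cap below 0.002 m), for 0.1 s.
At the end, for the whole second after the job is handed in: each of the five pockets holds a post standing on its floor (within 10 mm of the floor's centre, tilted less than 0.12 rad), the plunger is home (within 3 mm) in the middle slot (table within 0.06 rad), the spray cap is up (all of step 1 and value of joint head between -0.06 and 0.06 rad and value of joint plunger below 0.003 m and value of joint spray_cap below 0.002 m); the robot touches nothing.
It fails at once if spray cap pressed while the plunger is not home (value of joint spray_cap above 0.004 m and value of joint plunger above 0.006 m).
It fails at once if the spool is disturbed (moved over 30 mm) (distance of spool from where it was at the start of the episode above 0.03 m).
It fails at once if the hammer is disturbed (moved over 30 mm) (distance of hammer from where it was at the start of the episode above 0.03 m).
It fails at once if the stone_dish is disturbed (moved over 30 mm) (distance of stone_dish from where it was at the start of the episode above 0.03 m).
Of post1, post2, post3, post4, post5 only 1 to 3 are there at a start; the rules pass over those that are not, and their reading is None.
At some moment in a run one of post6, post7, post8, post9 may be knocked a few centimetres aside while the robot is not near it.
Once in a run the grip may slacken for a moment while it holds something.
It also fails if it takes over 208 s, if anything falls off the work surface, if the arm or the gripper's body presses on something with over 40 N, if the wrist force passes 120 N, or if a joint passes its speed limit or range.

ROBOT

A 6-joint arm with a two-finger parallel gripper is mounted at the origin on the work surface. World frame = base frame: x ahead of the robot, y to its left, z up, the work surface at z = 0. Lengths are in mm, angles in rad, forces in N, time in s.
With the tool pointing down it reaches from about 425 to 925 mm from the base axis. Payload 12.5 kg.
Tool frame: the origin (TCP) lies where the fingers leave the gripper's body, on its centre line; the fingertips stand 73 mm ahead of it and the grasp point (between the pads) lies 54 mm ahead of it (robot.finger_overhang is the distance from the TCP to the fingertips, in mm); z points along the fingers, y is the direction in which the jaws open and shut (so a half turn about z gives the same grasp; the last joint's range is limited). The gripper opens to 85 mm and grips with 20 to 120 N. Pads are 22 mm wide; open, the fingers measure 114 mm over their backs; the gripper's body (76 mm by 85 mm) begins 54 mm behind the grasp point. The pads swing forward as they close: fully open they stand 13 mm farther back than shut.
Start: joints at [1.139, 0.491, 1.559, -0, 1.092, -0.106], TCP at [200.022, 592.138, 303.927] pointing down, gripper open.
Joint ranges: [-3.1, 3.1], [-0.84, 2.19], [0.05, 2.79], [-1.13, 4.28], [0.06, 2.93], [-2.69, 2.69]. Speed limits (rad/s): [2.22, 2.22, 2.79, 3.14, 3.14, 3.14].

INTERFACE

Orientations are given as a 3x3 rotation matrix whose columns are the frame's x, y, z axes.
In Python, from station import robot, move_gripper, sensors, viewer gives the robot as it stands. Calls block until the motion is done:
- robot.movep(position, orientation): joint-space move of the TCP to a pose.
- robot.move_straight(position, attitude=None, rate=150, f_stop=None): straight line of the TCP; attitude=None keeps the orientation; rate is the mean speed in mm/s. With f_stop (N) it stops when the force on the tool has changed by that much, and returns True; else False.
- robot.movej(angles): joint-space move.
- move_gripper(opening, grasp_force=None): finger opening in mm; grasp_force is the grip in N (None keeps the last); returns when the fingers have stopped.
- robot.wait(seconds).
- robot.inverse_kinematics(position, orientation): joint angles nearest the present ones, or None.
- sensors.observe(): the state.
- viewer.capture(name): name is "side" or "top"; returns a dict with "color" (400x640x3 uint8, blue, green, red), "range_z" (400x640 float32, mm along the optical axis (not along the pixel's ray), 0 where there is no reading), "mtx" (3x3 intrinsics, pixels), "k1" (the pictures are not rectified: a ray, as slopes to the right and down, at radius r is drawn at 1 + k1 r^2 times it, then the intrinsics apply), "R" (3x3) and "t" (3): a world point X has camera coordinates R X + t. Camera axes: x right, y down, z forward; pixel columns grow to the right and rows downward; lengths in mm; the calibration is good to about 2 mm. A picture is of the moment at which its call begins.
A pose or a line that the arm cannot do raises robot.PlanningError and nothing moves.
- robot.job_done(): hands the job in, once; it reports no verdict.
The state is a dict: "t": time; "q": joint angles; "joint_vel": joint speeds; "joint_efforts": joint torques, N m; "position": TCP position; "ee_rot": TCP orientation; "wrist_force": force on the tool from outside, world axes, zero at the start; "moment": the same for the moment, N m; "gripper_width": finger opening in mm.
Only numpy, scipy, OpenCV 4.12 (cv2) and the standard library are available. Lean on these libraries where they do the work, as an engineer would, in place of code of your own. Each camera call takes 0.05 s, during which the arm holds its last target.

## Working session

There is one attempt and no reset: what is moved stays moved. The work goes in short steps, each a Python script; the robot and the scene stay as the last script left them, time stands still between calls to the robot, and variables do not carry over. Pictures are saved under pics/ and viewed, and the job is handed in when it is done.

```bash
ls -la; mkdir -p pics; python3 - <<'E'
from station import robot, move_gripper, sensors, viewer
import cv2, numpy as np
print(sensors.observe())
for n in ("side","top"):
    c=viewer.capture(n); cv2.imwrite(f"pics/{n}0.png",c["color"]); np.savez(f"{n}0.npz",**c)
    print(n,c["mtx"],c["k1"],c["R"],c["t"], -c["R"].T@c["t"])
E
```

```text
total 12
drwxr-xr-x  3 agent agent 4096 Dec  6 19:14 .
drwxr-xr-x 23 root  root  4096 Dec  6 19:14 ..
drwxr-xr-x  2 agent agent 4096 Dec  6 19:14 pics
{'t': 0.0, 'q': array([ 1.13938166e+00,  4.91580040e-01,  1.55947782e+00,  2.05727818e-05,
        1.09170522e+00, -1.05572301e-01]), 'joint_vel': array([-0.00024296, -0.00022857,  0.0002474 ,  0.00013494,  0.00142609,
       -0.00036094]), 'joint_efforts': array([-3.40722918e-04, -6.18442440e+01, -2.61592823e+01, -2.09521427e-04,
        4.09255721e-03,  4.63915251e-05]), 'position': array([199.96057049, 591.9857219 , 303.30519822]), 'ee_rot': array([[-9.47378341e-01,  3.20115639e-01, -5.06005627e-04],
       [ 3.20116007e-01,  9.47377764e-01, -1.05555356e-03],
       [ 1.41479276e-04, -1.16198909e-03, -9.99999315e-01]]), 'wrist_force': array([ 0.33508022, -0.16376827, -0.05025812]), 'moment': array([0.023587  , 0.02066386, 0.02959901]), 'gripper_width': 85.46930295512752}
side [[499.28027983   0.         318.42961343]
 [  0.         499.28027983 201.51425087]
 [  0.           0.           1.        ]] -0.021519619634320235 [[ 0.84666471 -0.53211848 -0.00296537]
 [-0.3971884  -0.62824655 -0.66899001]
 [ 0.35411897  0.56758805 -0.74326548]] [-474.64430203  320.19851774 1189.4301341 ] [ 107.84394705 -726.5097147  1096.86447005]
top [[458.71558098   0.         313.92877024]
 [  0.         458.71558098 196.77391281]
 [  0.           0.           1.        ]] -0.1113300747558054 [[-0.00874116 -0.99992024  0.00911622]
 [-0.99556264  0.00784814 -0.09377337]
 [ 0.09369435 -0.00989546 -0.99555183]] [ -16.15209473  578.23557592 1377.38239276] [ 446.4755987    -7.05905008 1425.62591057]
```

View pics/side0.png

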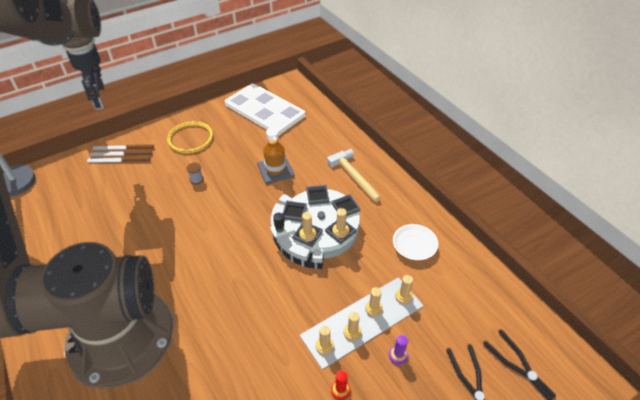

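View pics/top0.png

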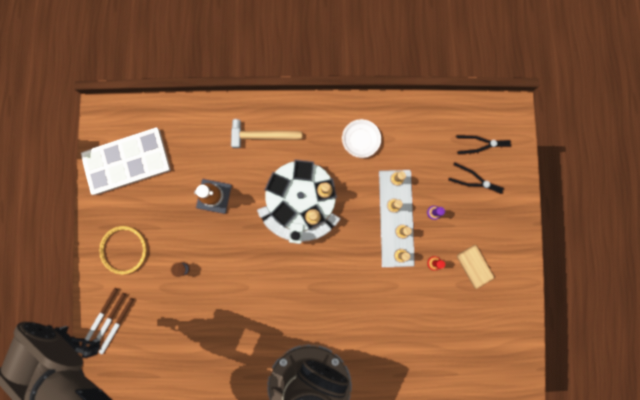

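The side and top views show:
- **Turntable:** centre at top (301,200). Posts stand in the near-right and far-right pockets, (313,216) and (325,190). Three pockets are empty.
- **Candidates for a spare:** pale-wood posts on the plate at top (398,178), (394,206), (404,231) and (402,256). The look-alikes are purple (436,212) and red (436,264), both off the plate. I choose the four wooden ones.
- **Spray cap:** about top (203,190).

Next I'll crop in close and measure.

```bash
cat > h.py <<'E'
from station import robot, move_gripper, sensors, viewer
import cv2, numpy as np
def cap(n): return viewer.capture(n)
def rays(c,px):
    px=np.asarray(px,float).reshape(-1,2)
    K=c["mtx"]; k=float(c["k1"])
    d=np.stack([(px[:,0]-K[0,2])/K[0,0],(px[:,1]-K[1,2])/K[1,1]],1)
    u=d.copy()
    for _ in range(10): u=d/(1+k*(u**2).sum(1,keepdims=True))
    return np.c_[u,np.ones(len(u))]
def onplane(c,px,z):
    R,t=c["R"],c["t"]; C=-R.T@t; w=rays(c,px)@R
    return C+w*((z-C[2])/w[:,2])[:,None]
def cloud(c):
    h,w=c["range_z"].shape
    v,u=np.mgrid[:h,:w]
    r=rays(c,np.c_[u.ravel(),v.ravel()])*c["range_z"].reshape(-1,1)
    P=(r-c["t"])@c["R"]; P[c["range_z"].ravel()==0]=np.nan
    return P.reshape(h,w,3)
def proj(c,X):
    X=np.asarray(X,float).reshape(-1,3)@c["R"].T+c["t"]; s=X[:,:2]/X[:,2:]
    s=s*(1+float(c["k1"])*(s**2).sum(1,keepdims=True)); K=c["mtx"]
    return np.c_[s[:,0]*K[0,0]+K[0,2],s[:,1]*K[1,1]+K[1,2]]
def wood(c):
    hsv=cv2.cvtColor(c["color"],cv2.COLOR_BGR2HSV)
    return hsv
def crop(c,x0,x1,y0,y1,name,s=5):
    cv2.imwrite(name,cv2.resize(c["color"][y0:y1,x0:x1],None,fx=s,fy=s,interpolation=cv2.INTER_CUBIC))
E
python3 - <<'E'
from h import *
T=dict(np.load("top0.npz")); S=dict(np.load("side0.npz"))
crop(T,180,340,140,260,"pics/t_tab.png"); crop(T,360,520,150,270,"pics/t_pl.png"); crop(S,220,380,120,270,"pics/s_tab.png",5 if 0 else 4)
for n,c in (("top",T),("side",S)):
    P=cloud(c); Z=P[...,2]
    m=((Z>72)&(Z<180)&(P[...,0]>350)&(P[...,0]<950)&(abs(P[...,1])<450)).astype(np.uint8)
    k,l,st,ce=cv2.connectedComponentsWithStats(m)
    for i in range(1,k):
        if st[i,4]<8: continue
        q=P[l==i]; zt=np.percentile(q[:,2],90); w=q[q[:,2]>zt-10]
        print(n,ce[i].round(),st[i,4],"zmax",zt.round(1),"med",np.median(w,0).round(1),"ext",np.ptp(w,axis=0).round(), c["color"][l==i].mean(0).round())
E
```

```text
top [401. 175.] 65 zmax 91.1 med [ 635.3 -278.6   86.8] ext [24. 24. 13.] [137. 187. 221.]
top [208. 193.] 397 zmax 159.9 med [584.6 290.4 158.7] ext [32. 44. 15.] [116. 135. 162.]
top [324. 188.] 82 zmax 137.2 med [595.7 -51.6 133.8] ext [22. 23. 13.] [122. 180. 217.]
top [398. 203.] 65 zmax 90.7 med [ 552.  -267.2   86.7] ext [24. 25. 15.] [137. 188. 221.]
top [440. 211.] 64 zmax 86.5 med [ 530.5 -393.    82.9] ext [21. 27. 12.] [162.  64. 130.]
top [312. 216.] 82 zmax 137.7 med [516.4 -14.  134.1] ext [23. 23. 14.] [127. 190. 227.]
top [406. 230.] 66 zmax 90.1 med [ 472.4 -292.2   87.7] ext [21. 25. 12.] [132. 184. 218.]
top [294. 235.] 84 zmax 118.6 med [460.9  37.6 115.3] ext [28. 26. 13.] [84. 85. 82.]
top [405. 256.] 69 zmax 90.9 med [ 396.7 -285.2   87.5] ext [23. 23. 13.] [132. 184. 219.]
top [440. 264.] 57 zmax 85.1 med [ 371.5 -388.8   82.2] ext [20. 23. 14.] [ 43.  49. 217.]
side [273. 146.] 482 zmax 159.0 med [583.4 287.8 158.6] ext [36. 43. 16.] [ 87. 134. 178.]
side [341. 219.] 211 zmax 135.0 med [595.4 -54.1 133.6] ext [25. 27. 13.] [113. 162. 190.]
side [279. 221.] 182 zmax 117.2 med [459.7  33.1 115.1] ext [29. 30. 13.] [79. 78. 76.]
side [307. 223.] 220 zmax 135.6 med [514.6 -18.4 134. ] ext [25. 25. 13.] [113. 163. 191.]
side [407. 281.] 108 zmax 90.5 med [ 633.8 -282.    87.2] ext [26. 23. 12.] [129. 189. 218.]
side [376. 293.] 109 zmax 89.9 med [ 550.1 -269.2   87.1] ext [26. 26. 11.] [138. 195. 221.]
side [354. 318.] 118 zmax 89.8 med [ 469.9 -294.    87.3] ext [26. 24. 13.] [146. 200. 223.]
side [325. 331.] 124 zmax 89.6 med [ 396.3 -288.    87.1] ext [25. 23. 12.] [147. 201. 223.]
side [402. 341.] 119 zmax 84.5 med [ 527.3 -396.9   82.1] ext [27. 25. 11.] [193.  85. 160.]
side [341. 377.] 126 zmax 84.6 med [ 370.9 -392.6   82.1] ext [26. 23. 12.] [ 40.  51. 228.]
```

View crops.

View pics/t_tab.png

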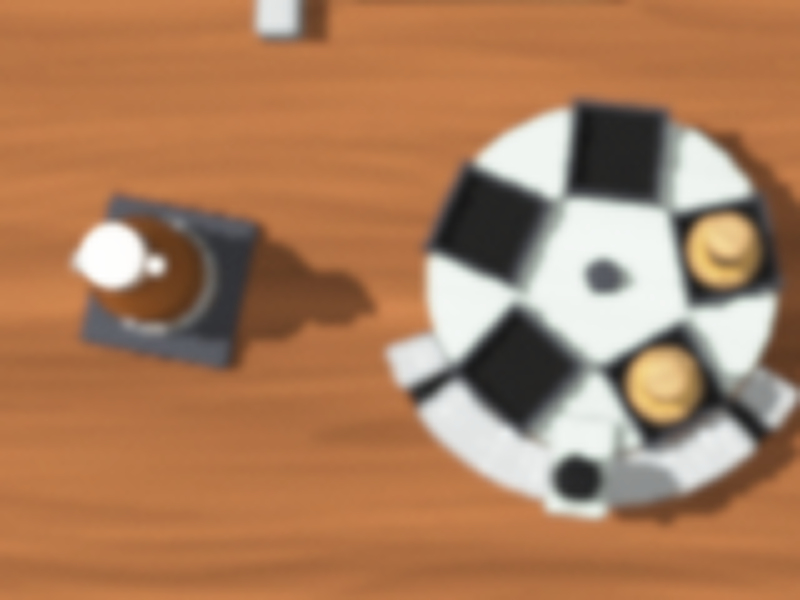

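View pics/s_tab.png

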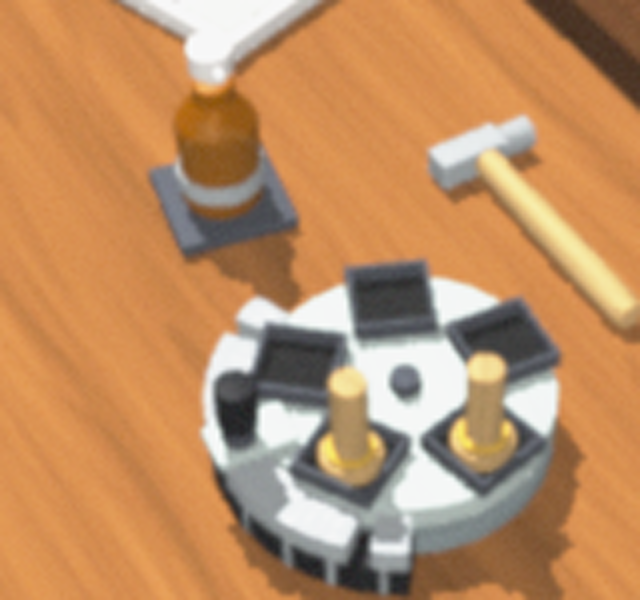

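View pics/t_pl.png

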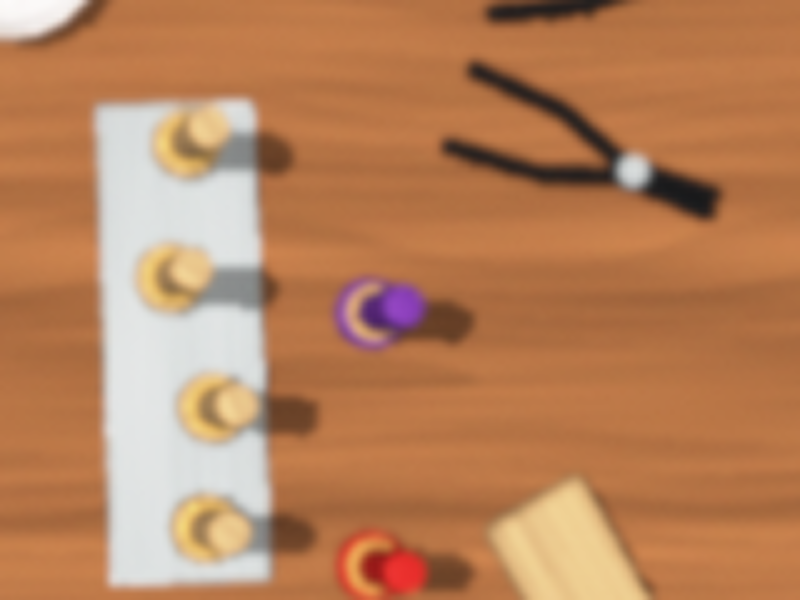

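The crops confirm the layout. The three empty cups are at crop (617,150), (490,222) and (520,365), and the four wooden posts stand on the plate. Now the turntable geometry.

```bash
python3 - <<'E'
from h import *
from scipy.optimize import least_squares
ax=[]
for n in ("top","side"):
    c=dict(np.load(n+"0.npz")); P=cloud(c); hsv=cv2.cvtColor(c["color"],cv2.COLOR_BGR2HSV)
    Z=P[...,2]
    near=(np.hypot(P[...,0]-575,P[...,1]-15)<125)
    m=((c["color"].max(2)<75)&near&(Z>45)&(Z<75)).astype(np.uint8)
    k,l,st,ce=cv2.connectedComponentsWithStats(m)
    for i in range(1,k):
        if st[i,4]<60: continue
        cs,_=cv2.findContours((l==i).astype(np.uint8),0,1)
        W=onplane(c,cs[0].reshape(-1,2),62)
        r=cv2.minAreaRect(W[:,:2].astype(np.float32)); print(n,"cup",ce[i].round(),st[i,4],np.round(r[0],1),np.round(r[1],1),round(r[2],1))
    # cup rims by depth
    rm=(near&(Z>62)&(Z<69)&(c["color"].max(2)<110))
    q=P[rm]; print(n,'rim pts',len(q))
    # cap
    w=(hsv[...,1]<60)&(hsv[...,2]>190)&(Z>150)&(Z<170)
    q=P[w]; print(n,"cap",len(q),np.median(q,0).round(1),((q.min(0)+q.max(0))/2).round(1),np.ptp(q,axis=0).round(1))
    cs,_=cv2.findContours((w).astype(np.uint8),0,1); cc=max(cs,key=cv2.contourArea)
    e=cv2.fitEllipse(cc); print("cap ell",e, onplane(c,[e[0]],160).round(1))
    # hub
    hm=(np.hypot(P[...,0]-575,P[...,1]-15)<22)&(c["color"].max(2)<150)
    v,u=np.nonzero(hm); print("hub",u.mean(),v.mean(),np.nanmedian(P[hm],0).round(1),hm.sum())
    # table rim circle: white points at z 45..60
    g=(near&(hsv[...,1]<50)&(hsv[...,2]>190)&(Z>44)&(Z<58)); q=P[g]
    h=cv2.convexHull(q[:,:2].astype(np.float32)).reshape(-1,2)
    h=h[h[:,0]>540]
    s=least_squares(lambda p:np.hypot(h[:,0]-p[0],h[:,1]-p[1])-p[2],[575,15,105],loss="soft_l1"); print("circle",s.x.round(1),len(h),"z",np.median(q[:,2]))
E
```

```text
top cup [303. 170.] 276 [656.1  12. ] [50.2 51.3] 83.1
top cup [277. 185.] 288 [612.4  89. ] [51.2 50.8] 63.5
top cup [283. 213.] 289 [526.3  71.1] [48.6 50.4] 44.7
top rim pts 196
top cap 125 [584.4 291.7 158.8] [586.1 289.2 158.3] [31.5 42.4 14.4]
cap ell ((202.65097045898438, 190.6431884765625), (10.916494369506836, 13.512174606323242), 102.49211883544922) [[585.2 290.4 160. ]]
hub 300.6363636363636 194.9090909090909 [580.6  18.   62.6] 33
circle [578.   22.1 106.8] 17 z 51.00432392790315
side cup [317. 194.] 161 [613.7  90.4] [38.4 46.6] 63.3
side cup [346. 204.] 146 [658.3  13.8] [39.1 46.5] 81.6
side cup [293. 210.] 180 [526.6  73.8] [38.1 47.8] 47.2
side rim pts 307
side cap 106 [583.9 288.  158.9] [1287.4  308.6  158.1] [1439.2   86.6   15.1]
cap ell ((272.1912536621094, 133.04510498046875), (10.11460018157959, 11.553576469421387), 142.3518524169922) [[582.8 285.  160. ]]
hub 320.8863636363636 215.45454545454547 [579.2  15.8  63.9] 44
circle [577.1  23.3 108.1] 11 z 51.853152847099096
```

```bash
python3 - <<'E'
from h import *
from scipy.optimize import least_squares
D={"top":[(656.1,12),(612.4,89),(526.3,71.1),(516.4,-14),(595.7,-51.6),(460.9,37.6)],
"side":[(658.3,13.8),(613.7,90.4),(526.6,73.8),(514.6,-18.4),(595.4,-54.1),(459.7,33.1)]}
a=np.r_[np.arange(5)*2*np.pi/5,np.pi]; r=np.r_[[75]*5,122]
def model(p): return np.c_[p[0]+r*np.cos(a+p[2]),p[1]+r*np.sin(a+p[2])]
for k in ("top","side","both"):
    d=np.array(D[k]) if k!="both" else (np.array(D["top"])+np.array(D["side"]))/2
    s=least_squares(lambda p:(model(p)-d).ravel(),[577,18,-.1],loss="soft_l1",f_scale=2)
    print(k,s.x.round(3)); print((model(s.x)-d).round(1).tolist())
E
```

```text
top [ 5.81486e+02  2.15430e+01 -1.24000e-01]
[[-0.2, 0.2], [0.9, 0.4], [0.4, 1.7], [-0.6, -0.7], [-0.1, -0.5], [-0.5, -0.9]]
side [ 5.81564e+02  2.08390e+01 -1.10000e-01]
[[-2.2, -1.2], [-1.3, -1.2], [-0.5, -2.5], [1.8, 2.1], [1.4, 1.5], [0.6, 1.1]]
both [ 5.81517e+02  2.11870e+01 -1.17000e-01]
[[-1.2, -0.5], [-0.2, -0.4], [-0.0, -0.4], [0.6, 0.7], [0.7, 0.5], [0.1, 0.1]]
```

Axis is (581.5, 21.2) and φ = −0.117, and the residuals are under 1.3 mm with both views averaged. I'll check the slots quickly, then pick the first post.

```bash
cat >> h.py <<'E'
AX=np.array([581.5,21.2]); PHI=-0.117
def pocket(i,head=0):
    a=PHI-head+(i-1)*2*np.pi/5; return AX+75*np.array([np.cos(a),np.sin(a)])
def knob(head=0):
    a=np.pi+PHI-head; return AX+122*np.array([np.cos(a),np.sin(a)])
def Rz(yaw=0):  # jaws along world y turned by yaw
    c,s=np.cos(yaw),np.sin(yaw)
    return np.array([[-c,-s,0],[-s,c,0],[0,0,-1.]])
def blobs(c,zlo=72,zhi=180):
    P=cloud(c); Z=P[...,2]; out=[]
    m=((Z>zlo)&(Z<zhi)&(P[...,0]>330)&(P[...,0]<950)&(abs(P[...,1])<450)).astype(np.uint8)
    k,l,st,ce=cv2.connectedComponentsWithStats(m)
    for i in range(1,k):
        if st[i,4]<20: continue
        q=P[l==i]; zt=np.percentile(q[:,2],90); w=q[q[:,2]>zt-10]
        out.append((np.median(w,0),np.ptp(w,axis=0),c["color"][l==i].mean(0)))
    return out
def posts(show=True):
    A=blobs(cap("top")); B=blobs(cap("side")); res=[]
    iswood=lambda b:(b[2][2]>170 and b[2][1]>135 and b[2][0]<165 and max(b[1][:2])<34)
    for a in A:
        if not iswood(a): continue
        m=[b for b in B if np.hypot(*(b[0]-a[0])[:2])<12]
        p=(a[0]+m[0][0])/2 if m else a[0]+[-.8,-1.7,0]
        res.append(p); 
        if show: print("post",p.round(1),"both" if m else "toponly",np.hypot(*(p[:2]-AX)).round(1))
    return res
def f(): return sensors.observe()["wrist_force"].round(1)
def go(xy,z,yaw=0,rate=250,f_stop=None):
    """grasp point to xy,z"""
    return robot.move_straight([xy[0],xy[1],z+54],Rz(yaw),rate,f_stop)
def hop(xy,z,yaw=0): robot.movep([xy[0],xy[1],z+54],Rz(yaw))
def st(): 
    s=sensors.observe(); print("t",round(s["t"],1),"pos",s["position"].round(1),"w",round(s["gripper_width"],1),"F",s["wrist_force"].round(1))
E
python3 - <<'E'
from h import *
T=dict(np.load("top0.npz"));
for p in [(266.4,217),(327.4,222)]:
    w=onplane(T,[p],48)[0,:2]-AX-[-.8,-1]; print(np.hypot(*w),np.pi+PHI-np.arctan2(w[1],w[0])%(2*np.pi))
ps=posts(); st()
for b in ps:
    for z in (200,67): print(robot.inverse_kinematics([b[0],b[1],z+54],Rz(0)) is not None,end=' ')
for i in (1,2,3): print(pocket(i).round(1),robot.inverse_kinematics([*pocket(i),200+54],Rz(0)))
E
```

```text
121.05112177509461 0.8918191868512797
114.35790410163759 -0.9009268715493728
post [ 634.7 -280.9   87.6] both 306.8
post [595.4 -52.8 134. ] both 75.3
post [ 550.8 -268.2   87. ] both 291.0
post [515.7 -15.9 134. ] both 75.5
post [ 471.2 -293.5   86.9] both 333.5
post [ 396.5 -287.3   87.5] both 359.7
t 0.2 pos [200.  592.1 303.6] w 85.5 F [-0.2 -0.5 -0.3]
True True True True True True True True True True True True [656.   12.4] [-8.16417105e-02  5.83891638e-01  1.53116130e+00 -4.44089210e-16
  1.02653971e+00 -1.65243804e+00]
[612.8  89.3] [ 3.81447998e-02  5.34271267e-01  1.62855991e+00 -4.44089210e-16
  9.78761479e-01 -1.53265153e+00]
[526.4  72.1] [ 1.17037035e-02  4.19279183e-01  1.84572389e+00 -4.44089210e-16
  8.76589585e-01 -1.55909262e+00]
```

Slot marks agree with the model, at +0.892 and −0.901. First pick: post at (551,−268) into pocket 1.

```bash
cat >> h.py <<'E'
def pick(xy,z=67):
    move_gripper(60); hop(xy,220); go(xy,z+25,rate=250); go(xy,z,rate=80)
    move_gripper(15,50); st(); go(xy,z+60,rate=150); robot.wait(.3); go(xy,225,rate=250); st()
def place(i,head=0,dz=2):
    xy=pocket(i,head); go(xy,225,rate=300); st()
    go(xy,150,rate=200); hit=go(xy,114.5+dz,rate=50,f_stop=6); print("hit",hit); st()
E
python3 - <<'E'
from h import *
pick((550.8,-268.2))
S=cap("side"); crop(S,300,460,180,340,"pics/pk1.png",4)
E
```

```text
t 5.3 pos [ 550.9 -268.3  121.3] w 24.9 F [-0.5  0.6  1.5]
t 6.7 pos [ 550.6 -268.   278.8] w 25.1 F [-0.2  0.4 -2.4]
```

View pics/pk1.png

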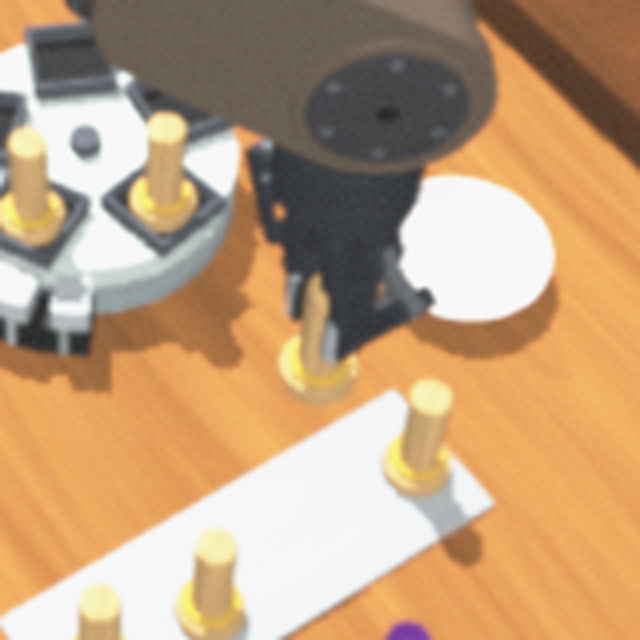

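The post hangs upright in the jaws (foot near crop (318,370)), and its place on the plate is empty. Placing it in pocket 1.

```bash
python3 - <<'E'
from h import *
place(1)
S=cap("side"); T=cap("top"); cv2.imwrite("pics/pl1.png",np.hstack([cv2.resize(S["color"][150:270,250:410],None,fx=2.5,fy=2.5),cv2.resize(T["color"][140:260,230:390],None,fx=2.5,fy=2.5)]))
E
```

```text
t 7.9 pos [655.6  11.3 278.7] w 24.9 F [ 0.2 -0.3 -1.4]
hit False
t 9.3 pos [656.1  12.4 170.6] w 24.6 F [-0.2  0.1 -1.4]
```

View pics/pl1.png

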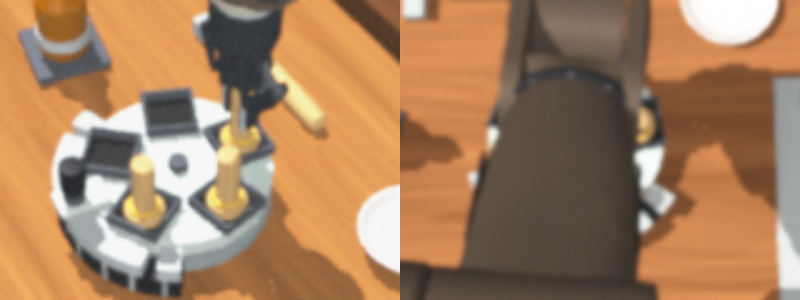

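The foot sits inside the pocket-1 cup at crop (237,140). Next: lower to contact, release, rise and check.

```bash
cat >> h.py <<'E'
def letgo(i,head=0):
    xy=pocket(i,head); print("contact",go(xy,111,rate=25,f_stop=4)); st()
    move_gripper(48); st(); go(xy,150,rate=100); go(xy,225,rate=300)
E
python3 - <<'E'
from h import *
letgo(1)
go((560,-150),225,rate=400)
posts(); st()
E
```

```text
contact True
t 9.6 pos [656.3  12.5 167.9] w 24.8 F [-0.   0.3  3.7]
t 9.9 pos [656.   12.5 167.1] w 48.0 F [-0.  -0.8  0.9]
post [655.9  11.6 134. ] toponly 75.0
post [592.  -52.5 133.8] both 74.5
post [515.5 -15.9 133.9] both 75.7
post [ 469.6 -293.    87.6] both 333.5
post [ 396.3 -287.2   87.1] both 359.7
t 11.6 pos [ 560.2 -149.4  278.2] w 48.1 F [0.2 0.2 0.3]
```

Post is in pocket 1 at the right height, 0.8 mm off the model. Next: the post at (470,−293) into pocket 2.

```bash
python3 - <<'E'
from h import *
pick((469.8,-293.2)); place(2)
S=cap("side"); T=cap("top"); cv2.imwrite("pics/pl2.png",np.hstack([cv2.resize(S["color"][150:270,250:410],None,fx=2.5,fy=2.5),cv2.resize(T["color"][140:260,230:390],None,fx=2.5,fy=2.5)]))
E
```

```text
t 14.1 pos [ 469.9 -293.3  121.4] w 24.5 F [0.7 1.3 4. ]
t 15.5 pos [ 469.5 -293.   278.6] w 24.4 F [ 0.7  0.  -2.3]
t 17.0 pos [612.6  88.3 278.9] w 25.2 F [-0.6 -0.3 -0.6]
hit False
t 18.3 pos [613.   89.3 170.6] w 24.8 F [-0.1  0.2 -1.5]
```

View pics/pl2.png

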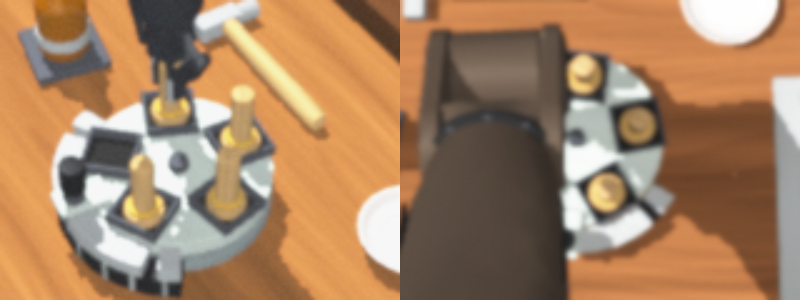

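The second post is over pocket 2 at left crop (170,110), upright, with pocket 1 filled at (240,115). Release, then re-observe the spares.

```bash
python3 - <<'E'
from h import *
letgo(2)
go((500,220),225,rate=400)
posts(); st()
E
```

```text
contact True
t 18.7 pos [613.3  89.6 168.1] w 24.5 F [1.4 1.6 1.1]
t 19.0 pos [612.7  89.3 167.5] w 48.0 F [ 0.  -0.4 -0. ]
post [656.4   9.  134.6] both 75.9
post [ 634.6 -280.4   87.4] both 306.3
post [613.7  87.9 133.9] both 74.1
post [594.6 -53.2 133.9] both 75.5
post [515.3 -15.5 134.2] both 75.7
post [ 396.3 -286.8   87.2] both 359.4
t 20.6 pos [500.4 219.5 278.1] w 48.0 F [ 0.5 -0.8 -0. ]
```

```bash
python3 - <<'E'
from h import *
pick((634.6,-280.6)); place(3)
S=cap("side"); T=cap("top"); cv2.imwrite("pics/pl3.png",np.hstack([cv2.resize(S["color"][150:270,250:410],None,fx=2.5,fy=2.5),cv2.resize(T["color"][140:260,230:390],None,fx=2.5,fy=2.5)]))
E
```

```text
t 24.3 pos [ 634.7 -280.7  121.3] w 25.0 F [-0.1  0.4  2. ]
t 25.7 pos [ 634.4 -280.5  279. ] w 24.6 F [ 0.7 -0.7 -2.3]
t 27.1 pos [526.7  71.2 278.8] w 25.0 F [ 0.7 -0.9 -1.3]
hit False
t 28.4 pos [526.5  72.1 170.6] w 24.9 F [ 0.5  0.4 -1.7]
```

View pics/pl3.png

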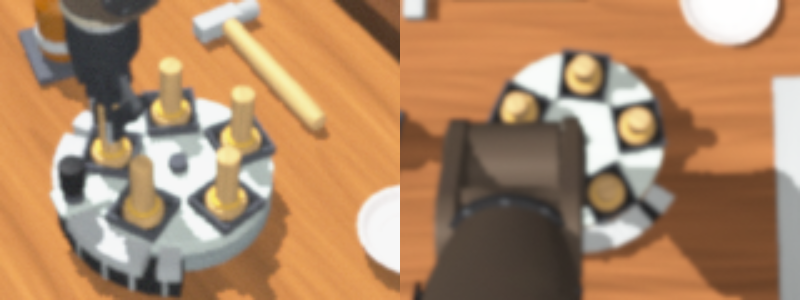

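The third post is over pocket 3 at left crop (112,150), and the other four cups are filled. Release and check all five, plus the knob.

```bash
python3 - <<'E'
from h import *
letgo(3)
go((500,230),225,rate=400)
posts(); st()
S=cap("side"); T=cap("top")
for n,c in (("t",T),("s",S)):
    for b in blobs(c):
        if b[2].max()<110: print(n,"knob?",b[0].round(1),b[1].round())
cv2.imwrite("pics/pl4.png",np.hstack([cv2.resize(S["color"][150:270,250:410],None,fx=2.5,fy=2.5),cv2.resize(T["color"][140:260,230:390],None,fx=2.5,fy=2.5)]))
print(knob().round(1))
E
```

```text
contact True
t 28.7 pos [526.5  72.3 167.9] w 24.9 F [-0.1  2.5  2.5]
t 29.1 pos [526.4  72.1 167.6] w 48.1 F [-0.5 -0.9 -0.5]
post [656.2  11.  133.6] both 75.4
post [613.6  88.2 134.3] both 74.3
post [595. -53. 134.] both 75.4
post [527.3  70.2 134.4] both 73.1
post [516.1 -16.1 134.3] both 75.3
post [ 396.4 -287.1   86.9] both 359.6
t 30.6 pos [500.  229.2 277.9] w 48.0 F [-0.1  0.3 -0.3]
t knob? [460.9  37.7 114.7] [28. 29. 12.]
s knob? [459.5  34.6 115.3] [29. 30. 14.]
[460.3  35.4]
```

View pics/pl4.png

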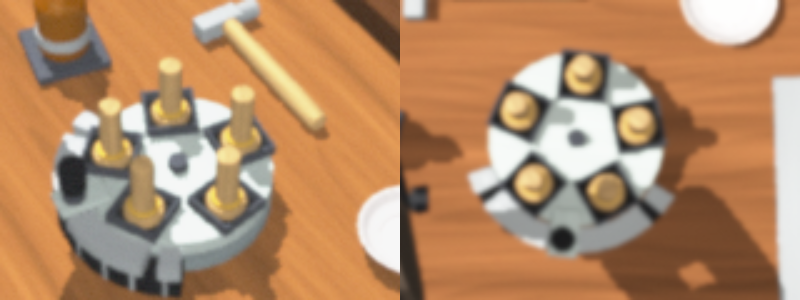

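All five pockets are filled with upright posts, radii 73–75.4 mm. The knob is seen at (460.2, 36.1) against the model's (460.3, 35.4). Grip the knob and lift.

```bash
python3 - <<'E'
from h import *
k=knob(0)
move_gripper(60); hop(k,225,PHI); go(k,130,PHI,250); go(k,104,PHI,80); st()
move_gripper(20,70); st()
go(k,122,PHI,40); robot.wait(.2); st()
S=cap("side"); 
for b in blobs(S):
    if b[2].max()<110: print("dark",b[0].round(1),b[1].round())
crop(S,240,370,150,270,"pics/kn1.png",5)
E
```

```text
t 32.8 pos [460.6  35.5 158.7] w 59.9 F [-0.  -0.1  0.2]
t 33.2 pos [460.6  35.4 158.8] w 28.4 F [-0.9  0.5  8.2]
t 34.0 pos [460.4  35.4 175.8] w 28.3 F [ 3.4 -0.8 -6.9]
dark [446.9  12.  173.3] [26. 80. 15.]
```

View pics/kn1.png

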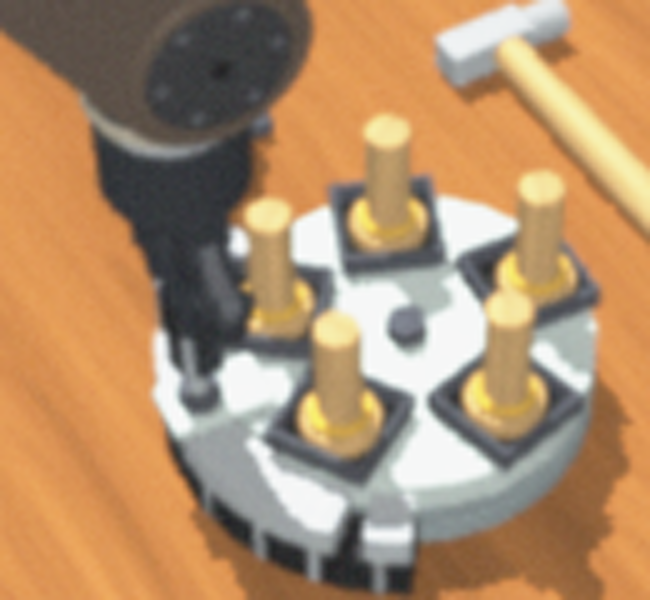

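The knob is gripped and raised, and Fz of −6.9 N matches the spring at about 0.018–0.02 m. Swinging left along the arc.

```bash
cat >> h.py <<'E'
def swing(h0,h1,z=122,n=8,rate=60,fmax=30):
    for h in np.linspace(h0,h1,n+1)[1:]:
        go(knob(h),z,PHI-.5*h,rate); F=f(); print(round(h,3),F)
        if np.abs(F).max()>fmax: print("FORCE STOP"); return False
    return True
E
python3 - <<'E'
from h import *
swing(0,0.9); robot.wait(.2); st()
T=cap("top");S=cap("side"); cv2.imwrite("pics/sw1.png",np.hstack([cv2.resize(S["color"][150:270,250:410],None,fx=2.5,fy=2.5),cv2.resize(T["color"][140:260,230:390],None,fx=2.5,fy=2.5)]))
E
```

```text
0.112 [ 3.3  0.6 -7.1]
0.225 [ 2.4 -0.5 -6.3]
0.338 [-0.2  0.1 -5.2]
0.45 [-0.6  2.1 -5.8]
0.562 [-3.3  3.3 -6.2]
0.675 [-3.8  5.2 -5.7]
0.788 [-4.1  5.5 -6.8]
0.9 [-3.3  8.1 -6.4]
t 37.2 pos [516.7 125.2 175.8] w 28.0 F [-3.9  8.8 -6.8]
```

View pics/sw1.png

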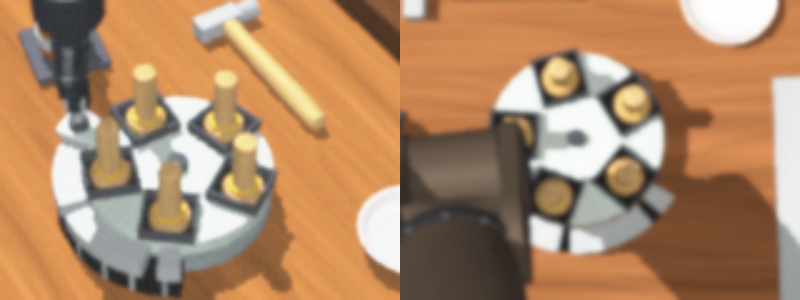

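The table turned with the knob, and the left view shows the knob over the left slot end at crop (80,125). I'll lower it while gripped, with a force stop, to feel whether it enters the slot.

```bash
python3 - <<'E'
from h import *
k=knob(.9); y=PHI-.45
print("stop",go(k,105,y,25,f_stop=14)); st()
E
```

```text
stop False
t 38.2 pos [516.7 125.2 159. ] w 28.1 F [-4.9  8.9 -3.9]
```

It went down freely, and Fz fell to −3.9 N, the spring value at home. Release, retreat and look.

```bash
cat >> h.py <<'E'
def seeknob():
    out=[]
    for n in ("top","side"):
        for b in blobs(cap(n)):
            d=b[0][:2]-AX
            if b[2].max()<110 and 105<np.hypot(*d)<140 and b[0][2]<150:
                out.append(b[0]); print(n,"knob",b[0].round(1),"r",np.hypot(*d).round(1),"head",round(np.pi+PHI-np.arctan2(d[1],d[0])%(2*np.pi),3))
    if out:
        m=np.mean(out,0); d=m[:2]-AX; print("mean",m.round(1),"head",round(np.pi+PHI-np.arctan2(d[1],d[0])%(2*np.pi),3))
E
python3 - <<'E'
from h import *
k=knob(.9); y=PHI-.45
move_gripper(60); robot.wait(.2); st(); go(k,150,y,120); go(k,225,y,300); 
go((450,-130),240,0,400); robot.wait(.2)
seeknob(); posts(); st()
T=cap("top");S=cap("side"); cv2.imwrite("pics/sw2.png",np.hstack([cv2.resize(S["color"][110:270,220:380],None,fx=2.5,fy=2.5),cv2.resize(T["color"][130:290,190:350],None,fx=2.5,fy=2.5)]))
E
```

```text
t 38.8 pos [517.4 124.9 159. ] w 60.1 F [ 1.2  0.4 -0.2]
top knob [515.8 123.3 115. ] r 121.4 head 0.882
side knob [513.3 120.6 115.1] r 120.6 head 0.852
mean [514.5 121.9 115. ] head 0.867
post [653.3  38.7 134.1] both 73.9
post [620.3 -47.3 133.4] both 78.7
post [584.4  94.  133.4] toponly 72.9
post [532.9 -38.3 133.6] toponly 76.9
post [506.  46. 123.] both 79.5
post [ 396.3 -287.4   87.5] both 359.9
t 41.2 pos [ 450.1 -129.6  294. ] w 59.9 F [ 0.1 -0.1 -0.2]
```

View pics/sw2.png

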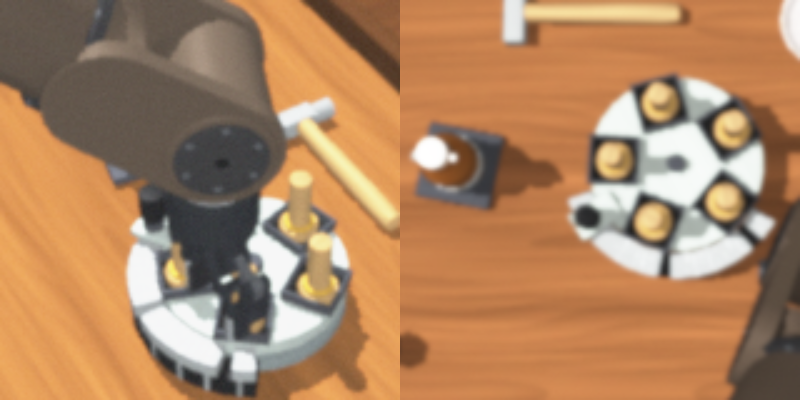

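The knob top is at 115 mm in both views, the same as at home, and the knob sits at the left slot (top crop (587,215)). All posts are upright. Now the spray cap.

```bash
cat >> h.py <<'E'
CAPXY=(584.5,289.3)
def spray(yaw=0):
    tip=lambda z,r,fs=None: robot.move_straight([*CAPXY,z+73],Rz(yaw),r,fs)
    move_gripper(0,40); hop((584.5,289.3),260,yaw); seeknob()
    tip(172,200); st()
    print("press",tip(149,20,13)); st(); robot.wait(.3); st()
    S=cap("side"); crop(S,220,340,90,210,"pics/spray_%d.png"%(sensors.observe()["t"]),5)
    tip(175,60); robot.wait(.2); tip(260,200); st()
E
python3 - <<'E'
from h import *
go((450,-130),260,0,300)
spray(); go((500,400),260,0,300)
seeknob(); posts()
E
ls pics
```

```text
top knob [515.8 123.2 115.1] r 121.3 head 0.881
side knob [514.5 121.1 115.7] r 120.2 head 0.863
mean [515.2 122.1 115.4] head 0.872
t 44.3 pos [584.9 289.  245.6] w 0.1 F [ 0.9 -0.6  1.3]
press True
t 45.3 pos [584.5 289.3 224.8] w -0.1 F [-2.3 -1.4  6.7]
t 45.6 pos [584.5 289.3 224.8] w -0.1 F [-1.7 -1.6  7. ]
t 47.0 pos [584.2 289.2 332. ] w 0.1 F [-0.1 -0.2 -0.9]
top knob [515.8 123.2 115. ] r 121.4 head 0.882
side knob [514.8 120.7 115.6] r 119.7 head 0.863
mean [515.3 121.9 115.3] head 0.872
post [653.4  39.1 133.9] both 74.1
post [620.7 -47.6 134.5] both 79.2
post [584.3  93.5 133.8] both 72.3
post [535.1 -38.5 134.3] both 75.6
post [510.9  47.2 134.2] both 75.2
post [ 396.4 -287.7   87.3] both 360.2
kn1.png
pk1.png
pl1.png
pl2.png
pl3.png
pl4.png
s_tab.png
side0.png
spray_45.png
sw1.png
sw2.png
t_pl.png
t_tab.png
top0.png
```

View pics/spray_45.png

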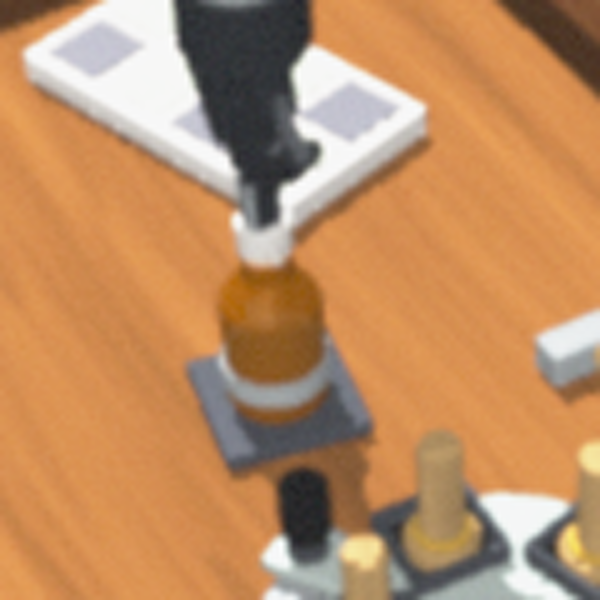

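```bash
python3 - <<'E'
import numpy as np
A=np.array([[656.2,11],[613.6,88.2],[595,-53],[527.3,70.2],[516.1,-16.1],[460.2,36.1]])
# order p1,p2,p5,p3,p4,knob ; after
B=np.array([[620.7,-47.6],[653.4,39.1],[535.1,-38.5],[584.3,93.5],[510.9,47.2],[515.2,122.1]])
for sel in (range(5),range(6)):
    sel=list(sel);a=A[sel];b=B[sel];ca,cb=a.mean(0),b.mean(0)
    z=((b-cb)[:,0]+1j*(b-cb)[:,1])@np.conj((a-ca)[:,0]+1j*(a-ca)[:,1]); th=np.angle(z)
    R=np.array([[np.cos(th),-np.sin(th)],[np.sin(th),np.cos(th)]])
    c=np.linalg.solve(np.eye(2)-R,cb-R@ca); print(th,"axis",c, ((a-c)@R.T+c-b).round(1).tolist())
E
```

```text
-0.8773549170955046 axis [579.85324805  20.20994809] [[0.9, 3.2], [0.3, -1.4], [-1.9, 0.3], [0.4, -0.9], [0.3, -1.2]]
-0.8761364561519374 axis [579.79208365  20.24141877] [[0.9, 3.2], [0.2, -1.3], [-1.8, 0.2], [0.3, -1.0], [0.2, -1.3], [0.2, 0.2]]
```

The closed fingers stand on the white cap, pushed down at crop (262,240), at 8.2 mm travel and 7 N. The plunger was home at head ≈ 0.876. I'll refine the axis with this fit and swing to the right slot.

```bash
sed -i 's/^AX=.*/AX=np.array([580.3,20.4]); PHI=-0.122/' h.py; cat >> h.py <<'E'
def grab(head):
    k=knob(head); y=PHI-.5*head
    move_gripper(60); hop(k,225,y); go(k,130,y,250); go(k,104,y,80); st()
    move_gripper(20,70); st(); go(k,123,y,40); robot.wait(.2); st()
E
python3 - <<'E'
from h import *
grab(.876)
if f()[2]<-4: swing(.876,-.9,z=123,n=16,rate=70); robot.wait(.2); st()
T=cap("top");S=cap("side"); cv2.imwrite("pics/sw3.png",np.hstack([cv2.resize(S["color"][150:270,250:410],None,fx=2.5,fy=2.5),cv2.resize(T["color"][140:260,230:390],None,fx=2.5,fy=2.5)]))
E
```

```text
t 50.5 pos [514.4 123.  158.5] w 59.8 F [ 0.9 -0.5  0.2]
t 50.9 pos [515.4 123.8 159.3] w 28.4 F [2.9 8.1 7. ]
t 51.7 pos [514.  122.9 176.7] w 28.5 F [-1.6  2.7 -7. ]
0.765 [-0.9  0.3 -6.6]
0.654 [ 0.8 -1.2 -6.4]
0.543 [ 2.5 -2.9 -6.8]
0.432 [ 3.6 -2.9 -6.6]
0.321 [ 6.  -2.8 -6.8]
0.21 [ 6.  -3.1 -6. ]
0.099 [ 6.1 -2.4 -6.6]
-0.012 [ 6.8 -1.5 -6.3]
-0.123 [ 6.9  0.5 -6.7]
-0.234 [ 8.3 -1.1 -5.8]
-0.345 [ 9.2  1.3 -6.9]
-0.456 [10.1  2.  -6.5]
-0.567 [10.8  3.7 -5.8]
-0.678 [11.3  5.7 -5.9]
-0.789 [10.3  8.  -6.6]
-0.9 [10.6  9.3 -6.4]
t 57.4 pos [495.2 -64.3 177.4] w 28.3 F [10.1  9.3 -6.9]
```

View pics/sw3.png

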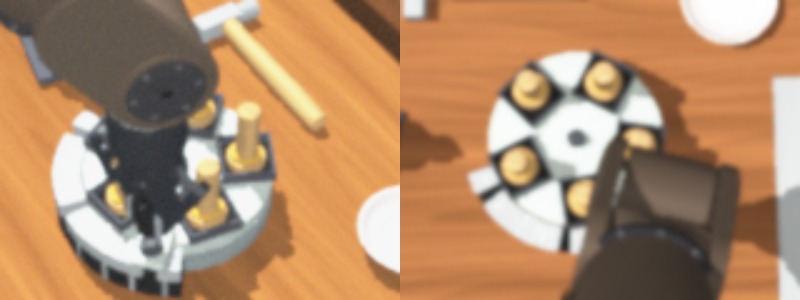

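The knob is over the right slot, left crop (152,248). Side load is 14 N radial. Lowering gripped, with a force stop.

```bash
python3 - <<'E'
from h import *
k=knob(-.9); y=PHI+.45
print("stop",go(k,105,y,25,f_stop=14)); st()
E
```

```text
stop False
t 58.3 pos [495.3 -64.3 159.6] w 28.4 F [10.7  9.5 -4. ]
```

```bash
python3 - <<'E'
from h import *
k=knob(-.9); y=PHI+.45
move_gripper(60); robot.wait(.2); st(); go(k,150,y,120); go(k,225,y,300)
go((480,230),260,0,400); robot.wait(.2)
seeknob(); posts(); st()
T=cap("top");S=cap("side"); cv2.imwrite("pics/sw4.png",np.hstack([cv2.resize(S["color"][110:270,220:380],None,fx=2.5,fy=2.5),cv2.resize(T["color"][130:290,190:350],None,fx=2.5,fy=2.5)]))
E
```

```text
t 58.9 pos [493.4 -65.3 159. ] w 59.8 F [-0.2  0.7 -0.7]
top knob [494.4 -62.6 116.1] r 119.4 head -0.89
side knob [493.4 -67.2 115.7] r 123.4 head -0.911
mean [493.9 -64.9 115.9] head -0.901
post [647.7 -12.4 133.5] both 75.0
post [638.7  73.5 133.8] both 78.9
post [569.3 -53.5 133.9] both 74.8
post [548.2  87.8 133.2] both 74.6
post [508.2   9.3 133.8] both 73.0
post [ 396.4 -287.9   87. ] both 359.0
t 61.1 pos [480.2 229.4 314. ] w 60.3 F [-0.7 -0.3  0.3]
```

View pics/sw4.png

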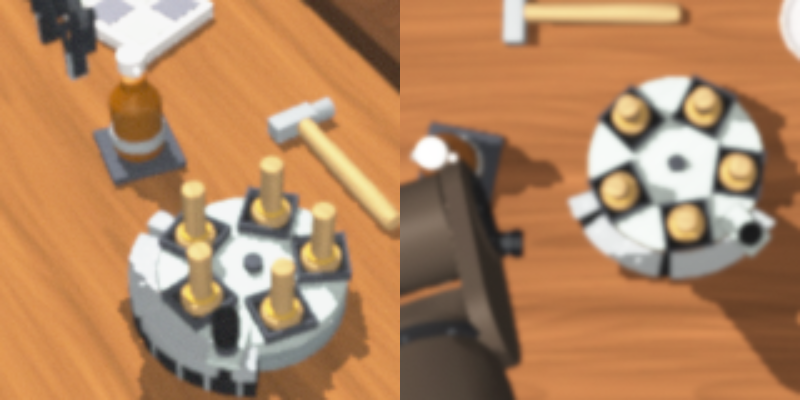

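Plunger home in the right slot: head ≈ −0.90, knob top 115.9 mm, within noise of home, knob at right crop (750,233). All five posts are upright. Spray again.

```bash
python3 - <<'E'
from h import *
spray(); go((500,400),260,0,300); robot.wait(.1)
seeknob(); posts()
for n in("top","side"):
    for b in blobs(cap(n),140,175): print(n,b[0].round(1),b[2].round())
E
ls pics | grep spray
```

```text
top knob [494.3 -62.6 115. ] r 119.5 head -0.89
side knob [493.6 -66.  115.1] r 122.4 head -0.906
mean [493.9 -64.3 115. ] head -0.898
t 63.0 pos [584.6 289.2 245.9] w 0.1 F [1. 1. 1.]
press True
t 64.0 pos [584.5 289.3 224.8] w 0.1 F [-0.5 -0.3  7.2]
t 64.2 pos [584.5 289.3 224.8] w 0.3 F [-1.5 -1.9  6.1]
t 65.6 pos [584.2 289.2 332. ] w -0.3 F [-0.5 -0.1 -1. ]
top knob [495.6 -62.6 115.6] r 118.6 head -0.897
side knob [494.5 -66.6 115.6] r 122.2 head -0.914
mean [495.  -64.6 115.6] head -0.906
post [647.9 -13.3 134.3] both 75.5
post [639.2  73.8 133.6] both 79.5
post [568.8 -53.1 134.2] both 74.4
post [547.8  87.9 133.8] both 74.9
post [509.    9.  133.9] both 72.2
post [ 396.4 -287.2   87.2] both 358.4
top [584.8 291.7 159.2] [240. 243. 246.]
side [584.4 288.2 159.2] [225. 228. 232.]
spray_45.png
spray_64.png
```

Second spray was done at the same depth with the plunger home, and the cap is back at 159 mm. Swinging to the middle slot.

```bash
sed -i 's/^AX=.*/AX=np.array([581.0,20.8]); PHI=-0.119/' h.py; python3 - <<'E'
from h import *
go((480,230),260,0,400)
grab(-.9)
if f()[2]<-4:
    swing(-.9,0,z=123,n=8,rate=70); robot.wait(.2); st()
    print("stop",go(knob(0),105,PHI,25,f_stop=14)); st()
E
```

```text
t 70.0 pos [494.6 -65.1 158.6] w 59.9 F [-0.6  0.5 -1.1]
t 70.3 pos [494.9 -65.2 158.8] w 28.8 F [0.3 0.1 6.5]
t 71.2 pos [494.4 -65.  176.8] w 27.8 F [ 4.3  2.7 -6.4]
-0.788 [ 3.5  2.6 -7.1]
-0.675 [ 3.   3.  -6.7]
-0.562 [ 3.1  2.1 -6.7]
-0.45 [ 2.3  1.6 -6.4]
-0.338 [ 1.6  1.2 -6.6]
-0.225 [-1.   0.2 -7.4]
-0.113 [-1.4  0.5 -6.8]
0.0 [-2.2  0.9 -6. ]
t 74.2 pos [459.6  35.  176.9] w 28.2 F [-3.9  1.  -7. ]
stop False
t 75.0 pos [459.7  35.2 159. ] w 28.3 F [-6.1 -0.3 -3.7]
```

```bash
python3 - <<'E'
from h import *
k=knob(0)
move_gripper(60); robot.wait(.2); st(); go(k,150,PHI,120); go(k,225,PHI,300)
go((480,260),260,0,400); robot.wait(.3)
seeknob(); posts(); st()
for n in("top","side"):
    for b in blobs(cap(n),140,175): print(n,b[0].round(1),b[2].round())
T=cap("top");S=cap("side"); cv2.imwrite("pics/end.png",np.hstack([cv2.resize(S["color"][100:300,220:420],None,fx=2,fy=2),cv2.resize(T["color"][110:310,190:390],None,fx=2,fy=2)]))
E
```

```text
t 75.7 pos [460.   35.3 159.1] w 59.9 F [-0.7  0.8 -0. ]
top knob [460.9  34.9 115.2] r 121.0 head -0.002
side knob [459.2  31.3 115.6] r 122.2 head -0.033
mean [460.   33.1 115.4] head -0.018
post [659.    9.  133.9] both 78.8
post [611.8  88.2 133.4] both 74.1
post [597.5 -52.9 134.2] both 75.5
post [525.4  68.8 133.5] both 73.4
post [515.9 -17.7 133.9] both 75.6
post [ 396.5 -286.7   87.4] both 358.6
t 77.8 pos [480.1 259.6 314.1] w 59.9 F [ 0.  -0.7  0.3]
top [587.1 289.7 158.9] [237. 241. 244.]
side [584.5 287.1 160.1] [226. 229. 232.]
```

View pics/end.png

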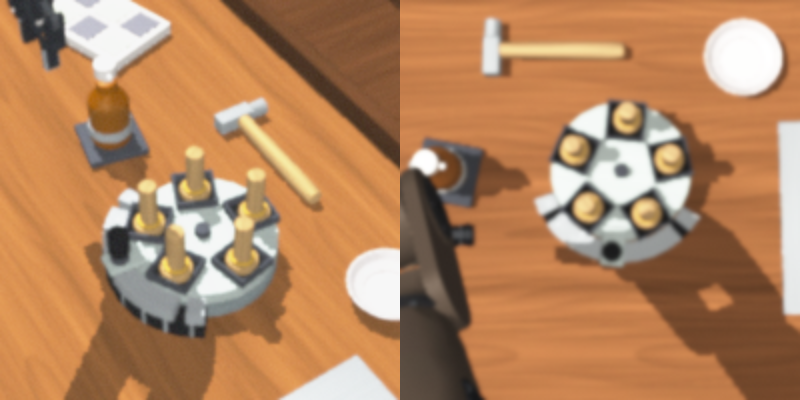

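All five cups are filled, with the knob home in the middle slot at right crop (612,250). Its top is at 115.4 mm and head ≈ −0.02. The cap is up at about 159 mm, and the arm is clear. Handing in.

```bash
python3 - <<'E'
from h import *
robot.job_done(); st()
E
```

```text
the job is handed in; nothing more can be done
the job is handed in; nothing more can be done
```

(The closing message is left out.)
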